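Tall spice vials into their colour-matched stands

TASK

Put each of the four tall glass vials, upright, into the well of the wooden stand whose rim has the same colour as the vial's cap. Set them down rather than dropping them and do not knock any over. Leave the two short amber jars where they stand.

Things in the scene. Friction and masses are not known exactly. Their poses are not given: they have to be found in the camera images.
- vial_red: upright glass spice vial, a plain 30 mm diameter cylinder, 110 mm tall, loose, about 70 g; its top 26 mm is a red cap. Origin: centre of its underside; z up along the vial
- vial_yellow: upright glass spice vial, a plain 30 mm diameter cylinder, 110 mm tall, loose, about 70 g; its top 26 mm is a yellow cap. Origin: centre of its underside; z up along the vial
- vial_blue: upright glass spice vial, a plain 30 mm diameter cylinder, 110 mm tall, loose, about 70 g; its top 26 mm is a blue cap. Origin: centre of its underside; z up along the vial
- vial_green: upright glass spice vial, a plain 30 mm diameter cylinder, 110 mm tall, loose, about 70 g; its top 26 mm is a green cap. Origin: centre of its underside; z up along the vial
- stand_red: square wooden single-vial stand with a red rim, 68 mm square and 26 mm high, fixed to the counter; open on top, a square well 48 mm wide inside walls 10 mm thick, the well's floor 10 mm above the counter. Origin: centre of its underside, on the counter; x and y along its sides, z up
- stand_yellow: square wooden single-vial stand with a yellow rim, 68 mm square and 26 mm high, fixed to the counter; open on top, a square well 48 mm wide inside walls 10 mm thick, the well's floor 10 mm above the counter. Origin: centre of its underside, on the counter; x and y along its sides, z up
- stand_blue: square wooden single-vial stand with a blue rim, 68 mm square and 26 mm high, fixed to the counter; open on top, a square well 48 mm wide inside walls 10 mm thick, the well's floor 10 mm above the counter. Origin: centre of its underside, on the counter; x and y along its sides, z up
- stand_green: square wooden single-vial stand with a green rim, 68 mm square and 26 mm high, fixed to the counter; open on top, a square well 48 mm wide inside walls 10 mm thick, the well's floor 10 mm above the counter. Origin: centre of its underside, on the counter; x and y along its sides, z up
- jar_red: short wide amber glass jar with a red lid, 52 mm diameter, 45 mm tall, loose, about 120 g; to be left alone. Origin: centre of its underside; z up
- jar_blue: short wide amber glass jar with a blue lid, 52 mm diameter, 45 mm tall, loose, about 120 g; to be left alone. Origin: centre of its underside; z up

How it is judged:
At the end, for the whole second after the job is handed in: Each tall vial stands upright (within 0.1 rad) on the floor of the well of the stand of its own colour (axis within 15 mm of the stand's centre, underside 5 to 15 mm above the counter), released and at rest; both short jars are upright and within 20 mm of where they began (horizontal distance between vial_red and stand_red below 0.015 m and z of vial_red in the frame of stand_red between 0.005 and 0.015 m and angle between each of vial_red, vial_yellow, vial_blue, vial_green, jar_red, jar_blue's own z axis and vertical below 0.1 rad and linear speed of each of vial_red, vial_yellow, vial_blue, vial_green below 0.02 m/s and angular speed of each of vial_red, vial_yellow, vial_blue, vial_green below 0.2 rad/s and contact force between the fingers and vial_red below 0.1 N and horizontal distance between vial_yellow and stand_yellow below 0.015 m and z of vial_yellow in the frame of stand_yellow between 0.005 and 0.015 m and contact force between the fingers and vial_yellow below 0.1 N and horizontal distance between vial_blue and stand_blue below 0.015 m and z of vial_blue in the frame of stand_blue between 0.005 and 0.015 m and contact force between the fingers and vial_blue below 0.1 N and horizontal distance between vial_green and stand_green below 0.015 m and z of vial_green in the frame of stand_green between 0.005 and 0.015 m and contact force between the fingers and vial_green below 0.1 N and distance of each of jar_red, jar_blue from where it was at the start of the episode below 0.02 m); the robot touches nothing.
It fails at once if a vial is knocked over (angle between any of vial_red, vial_yellow, vial_blue, vial_green's own z axis and vertical above 1 rad).
It fails at once if a vial is dropped (falls free by some 20 mm or more) ((contact force between the fingers and vial_red below 0.05 N and linear speed of vial_red above 0.6 m/s) or (contact force between the fingers and vial_yellow below 0.05 N and linear speed of vial_yellow above 0.6 m/s) or (contact force between the fingers and vial_blue below 0.05 N and linear speed of vial_blue above 0.6 m/s) or (contact force between the fingers and vial_green below 0.05 N and linear speed of vial_green above 0.6 m/s)).
It fails at once if a short jar is pushed more than 20 mm or tipped ((distance of jar_red from where it was at the start of the episode above 0.02 m or angle between jar_red's own z axis and vertical above 0.4 rad) or (distance of jar_blue from where it was at the start of the episode above 0.02 m or angle between jar_blue's own z axis and vertical above 0.4 rad)).
It also fails if it takes over 112 s, if anything falls off the work surface, if the arm or the gripper's body presses on something with over 40 N, if the wrist force passes 120 N, or if a joint passes its speed limit or range.

ROBOT

A 6-joint arm with a two-finger parallel gripper is mounted at the origin on the work surface. World frame = base frame: x ahead of the robot, y to its left, z up, the work surface at z = 0. Lengths are in m, angles in rad, forces in N, time in s.
With the tool pointing down it reaches from about 0.35 to 0.85 m from the base axis. Payload 8.1 kg.
Tool frame: the origin (TCP) lies on the centre line of the jaws, within the pads' length; the fingertips stand 11 mm ahead of it and the grasp point (between the pads) lies 8 mm behind it (tip_reach is the z of the fingertips in the tool frame, in m); z points along the fingers, y is the direction in which the jaws open and shut (so a half turn about z gives the same grasp; the last joint's range is limited). The gripper opens to 93 mm and grips with 3 to 60 N. Pads are 15 mm wide; open, the fingers measure 128 mm over their backs; the gripper's body (75 mm by 188 mm) begins 65 mm behind the grasp point.
Start: joints at [-1.312, 0.13, 1.488, -0, 1.523, -0.085], TCP at [0.202, -0.565, 0.23] pointing down, gripper open.
Joint ranges: [-2.96, 2.96], [-0.89, 2.26], [0.02, 2.5], [-1.34, 4.48], [0, 2.73], [-2.66, 2.66]. Speed limits (rad/s): [2.39, 2.39, 2.79, 3.14, 3.14, 3.14].

INTERFACE

Orientations are given as a rotation vector (axis times angle).
In Python, from plant import read_state, read_camera, camera_params, close_job, silhouettes, tip_of, tip_reach gives the robot as it stands.
- The arm moves only by the shell command python3 -m creep 'ROWS' [FORCE]. ROWS is JSON, a list of rows, each a list of 5 numbers: the shift along the tool's x, y, z in m, then the turn about the tool's z in rad, then the closure in counts, from 0 (fully open) to 255 (shut). In form: [[dx, dy, dz, twist, gripper], ...]. A call has 1 to 12 rows; each row shifts and turns the commanded pose from where the row before left it, along the tool's axes as they then stand; what a row does not reach is not made up. A row lasts 1/12 s, in which the tool goes at most 41.7 mm and 7.16 degrees, less where a joint would pass 70% of its speed; a pose out of reach is approached as far as the arm can. A call is refused whole if a number of a shift passes 0.0417 or a number of a turn 0.125, either way. A call with a gripper value outside its range is refused whole. The fingers move at their own pace and stop on an object; FORCE is the grip in N (left out, the last holds). Time passes only in rows, so rows that do not move let the fingers close. It gives the time, the measured TCP pose, the force and the opening at its end, in the units of the state.
- read_state(): the state, without advancing time (a new reading comes with each control period).
- read_camera(name): name is "scene" or "side" or "wrist"; returns the picture (420x560x3 uint8, red, green, blue); there is no depth.
- camera_params(name): a dict with "fov_y" (degrees; the focal length in pixels is half the picture's height over the tangent of half this angle, whatever the lens; pixels are square), "cx", "cy" (the principal point, pixels), "k1" (the pictures are not rectified: a ray, as slopes to the right and down, at radius r is drawn at 1 + k1 r^2 times it, then the intrinsics apply), "position" and "rotation" of the camera in the world. Camera axes: x right, y down, z forward; pixel columns grow to the right and rows downward; lengths in m; the calibration is good to about 2 mm. A picture is of the moment at which its call begins: read the wrist's pose just before it. camera_params takes no time and is no camera call; for the wrist camera it gives the pose at the moment of the call.
- close_job(): hands the job in, once; it reports no verdict.
Trained networks look in the newest picture that a camera, given by its name, has taken for a name from the list of things; names that differ only in an ending like _2 or _b are one class to them, and where a whole thing is asked for, a point or a joint stands for the part that bears it (a point fixed in the world has none). Each returns a list of dicts, best first, with "confidence" (0 to 1); they miss things now and then, are a little off and sometimes report something else, mostly with a low value. They report only what shows in the picture. A call takes as long as a camera call.
- silhouettes(camera, query): "region" (420x560 bool, what is visible of it) and "pixel" ([column, row] in pixels, amid what is visible of it).
- tip_of(camera, query): "pixel" ([column, row] in pixels: a listed point, or the origin of a listed thing).
The state is a dict: "t": time; "q": joint angles; "dq": joint speeds; "joint_torque": joint torques, N m; "tool_pos": TCP position; "orientation": TCP orientation; "force": force on the tool from outside, world axes, zero at the start; "wrist_torque": the same for the moment, N m; "opening": finger opening in m.
Only numpy, scipy, OpenCV 4.12 (cv2) and the standard library are available. Lean on these libraries where they do the work, as an engineer would, in place of code of your own. Each camera call takes 0.05 s, during which the arm holds its last target.

## Working session

There is one attempt and no reset: what is moved stays moved. The work goes in short steps, Python scripts to look and compute and a shell command to move; the robot and the scene stay as the last step left them, time stands still between calls to the robot, and variables do not carry over. Pictures are saved under pics/ and viewed, and the job is handed in when it is done.

```bash
mkdir -p pics; ls
python3 - <<'E'
from plant import *
import cv2
print(read_state())
for n in ["scene","side","wrist"]:
    p=camera_params(n); print(n,p)
    im=read_camera(n); cv2.imwrite(f"pics/{n}0.png",im[:,:,::-1])
print(tip_reach)
E
```

```text
pics
{'t': 0.0, 'q': array([-1.31241193e+00,  1.31124085e-01,  1.48930140e+00,  3.98489031e-05,
        1.52300312e+00, -8.53880330e-02]), 'dq': array([ 0.00195608, -0.00026362,  0.00030349, -0.00196812, -0.0001245 ,
       -0.00020465]), 'joint_torque': array([-2.45538227e-03, -5.59857917e+01, -4.91749084e+01,  7.64363562e-02,
        3.55131144e-02, -1.36816766e-04]), 'tool_pos': array([ 0.20212295, -0.5643367 ,  0.22859744]), 'orientation': array([-3.09349282e+00, -5.37024931e-01,  1.86746419e-04]), 'force': array([-0.28683735,  0.50792212, -0.47050264]), 'wrist_torque': array([-0.03925776,  0.0249701 ,  0.02304272]), 'opening': 0.09311360579908914}
scene {'fov_y': 50.783551312081315, 'cx': 283.8274017416028, 'cy': 205.5076677190989, 'k1': 0.024779390792497896, 'position': array([0.93975602, 0.25283537, 0.77285232]), 'rotation': array([-1.44419936, -2.35689264,  0.70983227])}
side {'fov_y': 47.0143095907956, 'cx': 272.32067530876594, 'cy': 212.46320977773487, 'k1': -0.10880278816326222, 'position': array([0.34471458, 0.84775274, 0.77615064]), 'rotation': array([-0.28136693,  2.79229551, -1.27557804])}
wrist {'fov_y': 63.938571774715136, 'cx': 278.39507910907895, 'cy': 208.70899212141433, 'k1': -0.009569107720887237, 'position': array([ 0.27718183, -0.53850819,  0.38412441]), 'rotation': array([ 2.37034227, -1.66897398, -0.24050854])}
0.011
```

View pics/scene0.png

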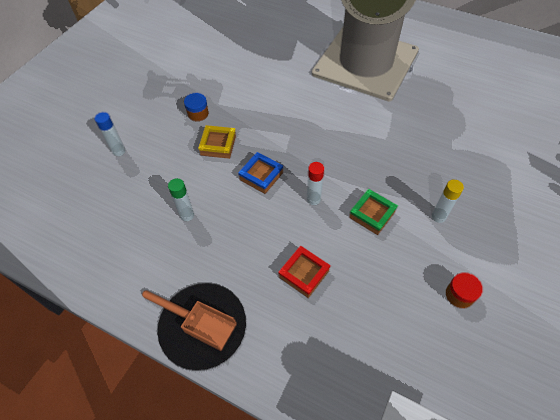

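View pics/side0.png

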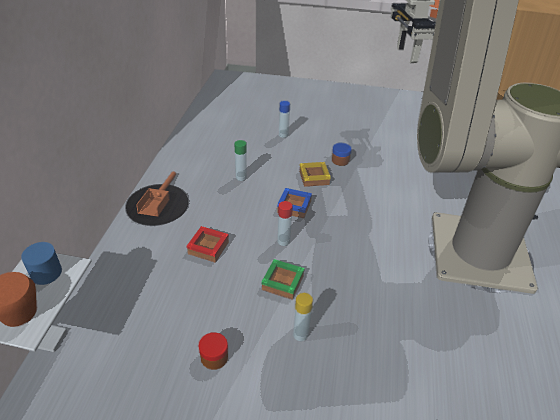

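View pics/wrist0.png

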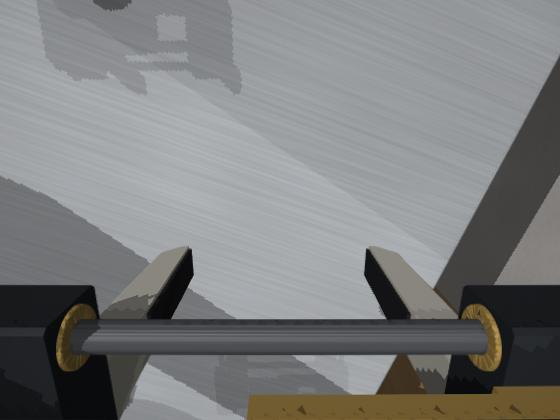

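The scene view shows all items clear of each other. The caps are at about blue (104,122), green (178,187), red (316,171) and yellow (453,189). The side view shows them all too. Next I'll fit positions from the colour masks in both cameras.

```bash
cat > h.py <<'E'
import numpy as np, cv2
from plant import *
from scipy.spatial.transform import Rotation as R
from scipy.optimize import least_squares
def proj(p,X):
    X=np.atleast_2d(X); c=R.from_rotvec(p['rotation']).inv().apply(X-p['position'])
    s=c[:,:2]/c[:,2:]; r2=(s**2).sum(1,keepdims=True)
    f=210/np.tan(np.radians(p['fov_y'])/2)
    return s*(1+p['k1']*r2)*f+[p['cx'],p['cy']]
def ray(p,uv):
    f=210/np.tan(np.radians(p['fov_y'])/2); d=(np.array(uv,float)-[p['cx'],p['cy']])/f; s=d.copy()
    for _ in range(10): s=d/(1+p['k1']*(s@s))
    return R.from_rotvec(p['rotation']).apply([s[0],s[1],1])
def onplane(p,uv,z):
    d=ray(p,uv); return p['position']+d*(z-p['position'][2])/d[2]
a=np.linspace(0,2*np.pi,40,endpoint=False)
def cyl(x,y,r,z0,z1):
    return np.vstack([np.c_[x+r*np.cos(a),y+r*np.sin(a),0*a+z] for z in (z0,z1)])
def hullc(pts):
    h=cv2.convexHull(pts.astype(np.float32)); m=cv2.moments(h); return np.array([m['m10']/m['m00'],m['m01']/m['m00']]),m['m00']
def masks(im):
    h,s,v=cv2.split(cv2.cvtColor(im,cv2.COLOR_RGB2HSV)); ok=(s>170)&(v>60)
    return dict(red=ok&((h<4)|(h>174)),yellow=ok&(h>20)&(h<34),blue=ok&(h>104)&(h<125),green=ok&(h>50)&(h<85))
def blobs(m,mn=60):
    n,l,st,c=cv2.connectedComponentsWithStats(m.astype(np.uint8),connectivity=8)
    return [(st[i,4],c[i],(l==i)) for i in range(1,n) if st[i,4]>mn]
E
python3 - <<'E'
from h import *
for n in ["scene","side"]:
    im=cv2.imread(f"pics/{n}0.png")[:,:,::-1].copy(); p=camera_params(n)
    for k,m in masks(im).items():
        for A,c,_ in blobs(m): print(n,k,A,c.round(1),'z.097',onplane(p,c,.097)[:2].round(3),'z.026',onplane(p,c,.026)[:2].round(3))
E
```

```text
scene red 245 [315.8 171. ] z.097 [0.454 0.063] z.026 [0.403 0.043]
scene red 791 [304.  269.7] z.097 [0.65  0.132] z.026 [0.62 0.12]
scene red 720 [465.8 287.2] z.097 [0.559 0.378] z.026 [0.519 0.391]
scene yellow 526 [216.7 139.2] z.097 [ 0.47 -0.15] z.026 [ 0.421 -0.193]
scene yellow 293 [453.2 189.2] z.097 [0.379 0.308] z.026 [0.32  0.313]
scene blue 340 [195.  102.1] z.097 [ 0.402 -0.248] z.026 [ 0.345 -0.301]
scene blue 220 [103.2 120.9] z.097 [ 0.534 -0.389] z.026 [ 0.491 -0.456]
scene blue 563 [260.4 169.9] z.097 [ 0.499 -0.034] z.026 [ 0.453 -0.064]
scene green 258 [177. 188.] z.097 [ 0.607 -0.153] z.026 [ 0.572 -0.196]
scene green 597 [373.5 209.2] z.097 [0.486 0.192] z.026 [0.438 0.186]
side red 89 [284.9 205.3] z.097 [0.456 0.049] z.026 [ 0.467 -0.035]
side red 351 [206.  241.4] z.097 [0.591 0.193] z.026 [0.617 0.125]
side red 615 [212.3 346.1] z.097 [0.511 0.426] z.026 [0.528 0.382]
side blue 77 [291.6 193.6] z.097 [0.448 0.005] z.026 [ 0.459 -0.083]
side blue 71 [299.4 202. ] z.097 [0.426 0.031] z.026 [ 0.435 -0.055]
```

Run:
```python
from h import *
its=[f"{a}_{c}" for a in("vial","stand") for c in("red","yellow","blue","green")]+["jar_red","jar_blue"]
for q in its:
    o=[]
    for n in ["scene","side"]:
        p=camera_params(n)
        for r in tip_of(n,q)[:2]: 
            z=0; o.append((n,round(r['confidence'],2),np.round(r['pixel'],1).tolist(),onplane(p,r['pixel'],z)[:2].round(3).tolist()))
    print(q,o)
print(read_state()['t'])
```

```text
vial_red [('scene', 0.66, [312.6, 198.1], [0.452, 0.06]), ('side', 0.85, [282.7, 241.9], [0.454, 0.064])]
vial_yellow [('scene', 0.84, [435.4, 216.1], [0.38, 0.302]), ('side', 0.92, [300.1, 333.4], [0.378, 0.303])]
vial_blue [('scene', 0.98, [117.4, 151.8], [0.537, -0.39]), ('side', 0.92, [282.8, 133.2], [0.535, -0.398]), ('side', 0.19, [293.4, 204.4], [0.451, -0.073])]
vial_green [('scene', 0.37, [194.0, 114.1], [0.36, -0.3]), ('side', 0.98, [237.8, 176.8], [0.615, -0.155])]
stand_red [('scene', 0.61, [301.2, 275.1], [0.621, 0.115]), ('side', 0.86, [207.2, 247.4], [0.618, 0.118])]
stand_yellow [('scene', 0.93, [217.4, 147.3], [0.423, -0.194]), ('scene', 0.69, [305.2, 277.3], [0.621, 0.124]), ('side', 0.78, [314.1, 178.1], [0.414, -0.194])]
stand_blue [('scene', 0.98, [261.4, 175.7], [0.449, -0.065]), ('side', 0.96, [293.0, 204.3], [0.452, -0.074])]
stand_green [('scene', 0.94, [369.7, 211.8], [0.43, 0.179]), ('side', 0.82, [281.7, 282.0], [0.435, 0.183]), ('side', 0.3, [314.4, 177.2], [0.414, -0.198])]
jar_red [('scene', 0.96, [459.1, 296.0], [0.527, 0.389]), ('side', 0.91, [212.7, 356.5], [0.528, 0.387])]
jar_blue [('scene', 0.69, [195.8, 115.1], [0.36, -0.294]), ('side', 0.84, [336.8, 161.6], [0.361, -0.285])]
1.15
```

```bash
cat > fit.py <<'E'
from h import *
def msk(im,k):
    h,s,v=cv2.split(cv2.cvtColor(im,cv2.COLOR_RGB2HSV)); ok=(s>135)&(v>45)
    return dict(red=ok&((h<5)|(h>172)),yellow=ok&(h>19)&(h<36),blue=ok&(h>102)&(h<126),green=ok&(h>48)&(h<88))[k]
P0={'vial_red':(.454,.062),'vial_yellow':(.379,.305),'vial_blue':(.535,-.392),'vial_green':(.611,-.154),
'stand_red':(.619,.120),'stand_yellow':(.419,-.194),'stand_blue':(.451,-.067),'stand_green':(.435,.183)}
def pts(q,x,y,th=0,zb=0):
    if q[0]=='v': return cyl(x,y,.015,.084+zb,.110+zb)
    R2=np.array([[np.cos(th),-np.sin(th)],[np.sin(th),np.cos(th)]])
    s=(.034*np.array([[1,1],[1,-1],[-1,-1],[-1,1]]))@R2.T+[x,y]
    return np.c_[s,[.026]*4]
def hullmask(im,q,p,x,y,zb=0):
    m=msk(im,q.split('_')[1]); pr=proj(p,pts(q,x,y,0,zb)); c=pr.mean(0)
    win=np.zeros(m.shape,np.uint8); cv2.circle(win,tuple(int(v) for v in c),26 if q[0]=='v' else 34,1,-1)
    mm=(m&(win>0)).astype(np.uint8)
    B=blobs(mm>0,15)
    if q[0]=='v': 
        if not B: return None
        mm=min(B,key=lambda b:np.linalg.norm(b[1]-c))[2]
    else: mm=np.any([b[2] for b in B],axis=0)
    yx=np.argwhere(mm); return cv2.convexHull(yx[:,::-1].astype(np.float32)), int(np.sum(mm))
E
python3 - <<'E'
from fit import *
ims={n:cv2.imread(f"pics/{n}0.png")[:,:,::-1].copy() for n in("scene","side")}; ps={n:camera_params(n) for n in ims}
for q,(x0,y0) in P0.items():
    out=[]
    for n in ims:
        h,A=hullmask(ims[n],q,ps[n],x0,y0)
        mc=hullc(h.reshape(-1,2))
        f=lambda v:hullc(proj(ps[n],pts(q,*v)))[0]-mc[0]
        s=least_squares(f,(x0,y0),x_scale=.01)
        extra=''
        if q[0]=='s':
            bp=np.array([onplane(ps[n],u,.026)[:2] for u in h.reshape(-1,2)],np.float32)*1000
            r=cv2.minAreaRect(bp); extra=(np.round(r[0],0).tolist(),np.round(r[1],0).tolist(),round(r[2]))
        out.append((n,s.x.round(4).tolist(),'area',round(mc[1]),round(hullc(proj(ps[n],pts(q,*s.x)))[1]),extra))
    print(q,*out,sep='\n   ')
E
```

```text
vial_red
   ('scene', [0.4544, 0.0629], 'area', 232, 283, '')
   ('side', [0.4545, 0.0614], 'area', 175, 224, '')
vial_yellow
   ('scene', [0.3792, 0.3074], 'area', 280, 328, '')
   ('side', [0.3778, 0.3065], 'area', 260, 333, '')
vial_blue
   ('scene', [0.5337, -0.3882], 'area', 218, 267, '')
   ('side', [0.5338, -0.3888], 'area', 82, 124, '')
vial_green
   ('scene', [0.6072, -0.153], 'area', 254, 303, '')
   ('side', [0.6092, -0.1554], 'area', 89, 161, '')
stand_red
   ('scene', [0.619, 0.12], 'area', 1342, 1256, ([618.0, 119.0], [71.0, 71.0], 80))
   ('side', [0.6156, 0.1221], 'area', 740, 660, ([616.0, 122.0], [76.0, 70.0], 80))
stand_yellow
   ('scene', [0.42, -0.1937], 'area', 796, 698, ([420.0, -194.0], [75.0, 72.0], 19))
   ('side', [0.4154, -0.1902], 'area', 449, 390, ([415.0, -190.0], [70.0, 79.0], 18))
stand_blue
   ('scene', [0.4528, -0.0635], 'area', 894, 811, ([452.0, -64.0], [72.0, 73.0], 84))
   ('side', [0.4494, -0.0662], 'area', 538, 485, ([449.0, -61.0], [77.0, 69.0], 83))
stand_green
   ('scene', [0.4391, 0.185], 'area', 1050, 984, ([437.0, 185.0], [69.0, 73.0], 79))
   ('side', [0.435, 0.183], 'area', 863, 808, ([434.0, 187.0], [72.0, 68.0], 79))
```

Both cameras agree to 2–5 mm. I'll square the tool to the world axes first, then approach the blue vial at (0.534, -0.389).

```bash
python3 -m creep '[[0,0,0,0.1146,0],[0,0,0,0.1146,0],[0,0,0,0.1146,0],[0,0,0,0,0]]' 15
```

```text
t: 1.48
tool_pos: [0.2023, -0.5649, 0.2296]
orientation: [3.142, -0.009, 0.0]
force: [-0.4, -0.1, 0.6]
opening: 0.0935
```

```bash
python3 -m creep '[[0.02,-0.01,0,0,0],[0.034,-0.018,0,0,0],[0.036,-0.02,0,0,0],[0.036,-0.02,0,0,0],[0.036,-0.02,0,0,0],[0.036,-0.02,0,0,0],[0.036,-0.02,0,0,0],[0.036,-0.02,0,0,0],[0.034,-0.018,0,0,0],[0.028,-0.0105,0,0,0],[0,0,0,0,0]]'
```

```text
t: 2.4
tool_pos: [0.5389, -0.3847, 0.2291]
orientation: [-3.14, -0.015, -0.002]
force: [-0.2, -0.6, 0.7]
opening: 0.0928
```

```bash
cat > w.py <<'E'
import sys
from fit import *
nm=sys.argv[1]; n=sys.argv[2] if len(sys.argv)>2 else 'wrist'
s=read_state(); p=camera_params(n); im=read_camera(n)
cv2.imwrite(f"pics/{nm}.png",im[:,:,::-1])
for k,m in masks(im).items():
    for A,c,_ in blobs(m): print(k,A,c.round(0),'z.110',onplane(p,c,.110)[:2].round(4),'z.097',onplane(p,c,.097)[:2].round(4),'z.026',onplane(p,c,.026)[:2].round(4))
print(s['t'],s['tool_pos'].round(4),s['opening'].round(4),s['force'].round(1))
E
python3 w.py w1
```

```text
yellow 1207 [110. 272.] z.110 [ 0.4768 -0.2335] z.097 [ 0.4701 -0.2264] z.026 [ 0.4335 -0.1874]
blue 1027 [281. 210.] z.110 [ 0.5375 -0.3877] z.097 [ 0.5336 -0.3879] z.026 [ 0.5127 -0.3887]
blue 1244 [ 23. 258.] z.110 [ 0.4902 -0.1573] z.097 [ 0.4842 -0.1465] z.026 [ 0.451  -0.0878]Traceback (most recent call last):
  File "w.py", line 8, in <module>
    print(s['t'],s['tool_pos'].round(4),s['opening'].round(4),s['force'].round(1))
                                        ^^^^^^^^^^^^^^^^^^
AttributeError: 'float' object has no attribute 'round'
```

```bash
sed -i "s/s\['opening'\].round(4)/round(s['opening'],4)/" w.py; sed -i "s/print(s\['t'\],/print(s['t'],s['orientation'].round(3),/" w.py; python3 w.py w2
```

```text
yellow 1277 [109. 271.] z.110 [ 0.4757 -0.2347] z.097 [ 0.4691 -0.2275] z.026 [ 0.4327 -0.1883]
blue 1034 [279. 207.] z.110 [ 0.5375 -0.3877] z.097 [ 0.5338 -0.3877] z.026 [ 0.5134 -0.3881]
blue 1240 [ 22. 257.] z.110 [ 0.489  -0.1584] z.097 [ 0.483  -0.1476] z.026 [ 0.4501 -0.0887]
blue 96 [199. 317.] z.110 [ 0.4296 -0.3134] z.097 [ 0.4208 -0.3099] z.026 [ 0.3725 -0.2911]
2.45 [-3.141 -0.013  0.   ] [ 0.5367 -0.3863  0.2291] 0.0928 [-0.9 -0.7  1.2]
```

View pics/w2.png

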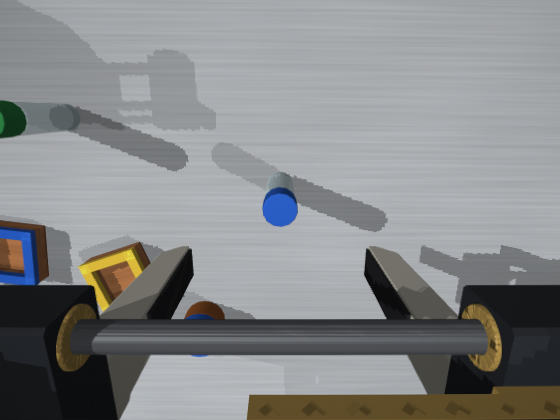

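The wrist view shows the blue cap at (279,207), between the fingers, and it agrees with the fixed cameras. Descending.

```bash
python3 -m creep '[[0,0,0.015,0,0],[0,0,0.025,0,0],[0,0,0.03,0,0],[0,0,0.03,0,0],[0,0,0.03,0,0],[0,0,0.025,0,0],[0,0,0.012,0,0],[0,0,0.005,0,0],[0,0,0,0,0],[0,0,0,0,0]]'
```

```text
t: 3.33
tool_pos: [0.5347, -0.3895, 0.0594]
orientation: [3.14, -0.0, 0.002]
force: [0.4, 0.0, 0.7]
opening: 0.0928
```

```bash
python3 -m creep '[[0,0,0,0,150],[0,0,0,0,150],[0,0,0,0,150],[0,0,0,0,150],[0,0,0,0,150],[0,0,0,0,150],[0,0,0,0,255],[0,0,0,0,255],[0,0,0,0,255],[0,0,0,0,255],[0,0,0,0,255],[0,0,0,0,255]]' 15; python3 w.py w3
```

```text
t: 4.33
tool_pos: [0.5342, -0.3884, 0.0576]
orientation: [-3.142, 0.0, 0.0]
force: [-0.3, -0.2, -1.2]
opening: 0.0293
yellow 1949 [ 43. 389.] z.110 [ 0.5122 -0.2991] z.097 [ 0.4994 -0.2878] z.026 [ 0.4293 -0.2261]
blue 2869 [278. 298.] z.110 [ 0.5513 -0.3888] z.097 [ 0.5434 -0.3888] z.026 [ 0.5003 -0.3888]
blue 755 [278. 362.] z.110 [ 0.5247 -0.3887] z.097 [ 0.5135 -0.3887] z.026 [ 0.452  -0.3886]
4.3333 [-3.142  0.     0.   ] [ 0.5342 -0.3884  0.0576] 0.0293 [-0.3 -0.2 -1.2]
```

View pics/w3.png

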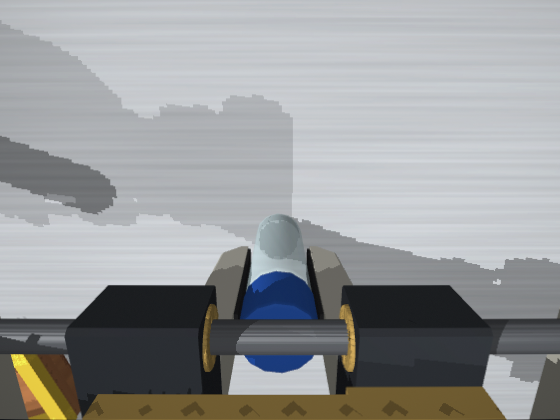

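The blue vial is gripped (opening 29.3 mm). Lifting and carrying it to the blue stand.

```bash
python3 -m creep '[[0,0,-0.005,0,255],[0,0,-0.015,0,255],[0,0,-0.025,0,255],[0,0,-0.03,0,255],[0,0,-0.03,0,255],[0,0,-0.025,0,255],[0,0,-0.015,0,255],[0,0,-0.005,0,255],[0,0,0,0,255]]' 20
python3 -m creep '[[-0.003,-0.01,0,0,255],[-0.006,-0.025,0,0,255],[-0.008,-0.032,0,0,255],[-0.009,-0.035,0,0,255],[-0.009,-0.035,0,0,255],[-0.009,-0.035,0,0,255],[-0.009,-0.035,0,0,255],[-0.009,-0.035,0,0,255],[-0.008,-0.032,0,0,255],[-0.006,-0.025,0,0,255],[-0.005,-0.015,0,0,255],[-0.002,-0.0085,0,0,255]]'
python3 -m creep '[[0,0,0,0,255],[0,0,0,0,255],[0,0,0,0,255],[0,0,0,0,255]]'
python3 w.py w4; python3 w.py s4 scene
```

```text
t: 5.13
tool_pos: [0.5352, -0.3892, 0.2109]
orientation: [3.139, 0.0, 0.006]
force: [-0.1, 0.6, -1.1]
opening: 0.03
t: 6.13
tool_pos: [0.4498, -0.0638, 0.2061]
orientation: [-3.141, -0.003, 0.004]
force: [0.2, -1.0, -1.0]
opening: 0.0299
t: 6.47
tool_pos: [0.4514, -0.0669, 0.2074]
orientation: [3.141, -0.002, -0.001]
force: [-0.0, 0.4, -0.2]
opening: 0.0297
red 2260 [75. 30.] z.110 [0.5836 0.0711] z.097 [0.5863 0.0783] z.026 [0.6011 0.1171]
red 1480 [119. 207.] z.110 [0.4584 0.0572] z.097 [0.4547 0.0636] z.026 [0.4342 0.0986]
yellow 2229 [400. 220.] z.110 [ 0.4472 -0.1635] z.097 [ 0.4429 -0.1685] z.026 [ 0.4193 -0.1955]
blue 2089 [277. 186.] z.110 [ 0.475  -0.0661] z.097 [ 0.4722 -0.066 ] z.026 [ 0.4564 -0.0656]
blue 1950 [487. 280.] z.110 [ 0.3941 -0.2428] z.097 [ 0.3871 -0.2518] z.026 [ 0.3486 -0.3011]
blue 2872 [278. 298.] z.110 [ 0.3774 -0.0674] z.097 [ 0.3695 -0.0674] z.026 [ 0.3263 -0.0674]
blue 771 [278. 362.] z.110 [ 0.3122 -0.0673] z.097 [ 0.3009 -0.0673] z.026 [ 0.2395 -0.0672]
6.4667 [ 3.141e+00 -2.000e-03 -1.000e-03] [ 0.4514 -0.0669  0.2074] 0.0297 [-0.   0.4 -0.2]
red 2
[... 289 characters left out ...]
4 -0.1427] z.097 [ 0.4704 -0.1504] z.026 [ 0.421  -0.1928]
yellow 292 [453. 189.] z.110 [0.3894 0.3065] z.097 [0.3786 0.3076] z.026 [0.3196 0.3133]
blue 163 [249.  92.] z.110 [ 0.3352 -0.1511] z.097 [ 0.3233 -0.1591] z.026 [ 0.2586 -0.2023]
blue 333 [195. 102.] z.110 [ 0.4117 -0.2389] z.097 [ 0.4013 -0.2485] z.026 [ 0.3448 -0.3012]
blue 567 [260. 170.] z.110 [ 0.5078 -0.0281] z.097 [ 0.4994 -0.0336] z.026 [ 0.4531 -0.0637]
green 259 [177. 188.] z.110 [ 0.6135 -0.1451] z.097 [ 0.6071 -0.153 ] z.026 [ 0.5721 -0.1956]
green 594 [374. 209.] z.110 [0.4945 0.1935] z.097 [0.4858 0.1923] z.026 [0.4381 0.186 ]
6.5167 [ 3.141e+00 -2.000e-03 -1.000e-03] [ 0.4514 -0.0668  0.2074] 0.0296 [ 0.6 -0.4 -0.8]
```

```bash
python3 -c "
import cv2,numpy as np
cv2.imwrite('pics/c4.png',np.hstack([cv2.resize(cv2.imread('pics/w4.png'),(400,300)),cv2.resize(cv2.imread('pics/s4.png'),(400,300))]))"
```

```text
(no output)
```

View pics/c4.png

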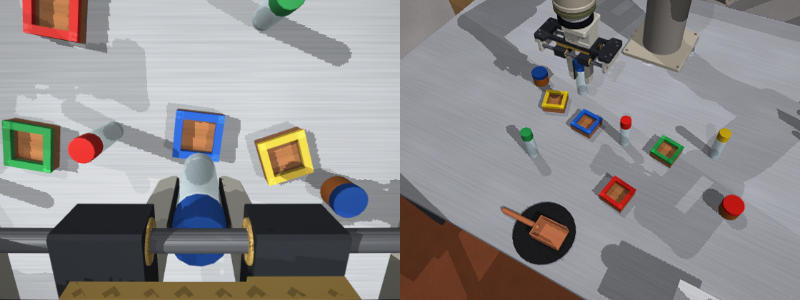

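The wrist view shows the blue stand at about (277,186), straight ahead of the held vial. I'll check its x from the visible far edge.

```bash
cat > so.py <<'E'
import sys
from fit import *
# overlay: usage pic(with camera wrist current pose)
nm=sys.argv[1]; im=cv2.imread(f"pics/{nm}.png"); p=camera_params('wrist')
for q,(x,y),th in [('stand_blue',(.451,-.0655),-6.5),('stand_yellow',(.418,-.193),19),('stand_green',(.436,.183),-11),('stand_red',(.617,.120),-10)]:
    pr=proj(p,pts(q,x,y,np.radians(th)))
    cv2.polylines(im,[np.round(pr).astype(np.int32)],True,(255,255,255),1)
cv2.imwrite(f"pics/{nm}o.png",im)
E
python3 so.py w4
```

```text
(no output)
```

View pics/w4o.png

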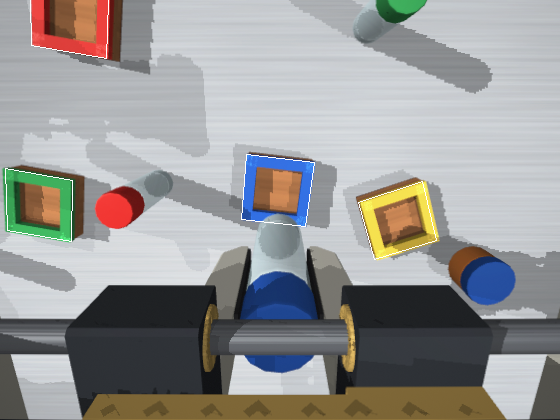

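The overlays match all four rims to 1–2 mm, so the stand positions hold. Lowering the vial.

```bash
python3 -m creep '[[0,-0.001,0.015,0,255],[0,0,0.025,0,255],[0,0,0.03,0,255],[0,0,0.03,0,255],[0,0,0.02,0,255],[0,0,0.01,0,255],[0,0,0.004,0,255],[0,0,0,0,255],[0,0,0,0,255],[0,0,0,0,255],[0,0,0,0,255]]'
```

```text
t: 7.48
tool_pos: [0.4525, -0.0652, 0.0752]
orientation: [3.141, -0.0, 0.004]
force: [-0.4, 0.2, -0.6]
opening: 0.0294
```

```bash
python3 -m creep '[[0,0,0.002,0,255],[0,0,0.002,0,255],[0,0,0.002,0,255],[0,0,0.001,0,255],[0,0,0,0,255],[0,0,0,0,255]]'; python3 w.py sd5 side
```

```text
t: 7.98
tool_pos: [0.4515, -0.0649, 0.0674]
orientation: [3.142, 0.0, 0.001]
force: [-2.1, 1.6, 7.4]
opening: 0.0298
red 297 [203. 241.] z.110 [0.5921 0.2047] z.097 [0.5969 0.1921] z.026 [0.6233 0.1236]
red 616 [212. 346.] z.110 [0.5076 0.4339] z.097 [0.5108 0.4258] z.026 [0.5282 0.3817]
yellow 88 [302. 300.] z.110 [0.3812 0.3102] z.097 [0.382  0.2997] z.026 [0.3858 0.2425]
blue 82 [303. 203.] z.110 [0.4177 0.0476] z.097 [0.4191 0.032 ] z.026 [ 0.4269 -0.0533]
7.9833 [3.142e+00 0.000e+00 1.000e-03] [ 0.4515 -0.0649  0.0674] 0.0298 [-2.1  1.6  7.4]
```

View pics/sd5.png

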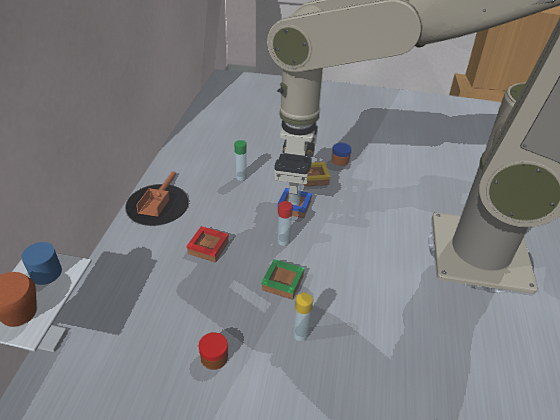

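There is contact with the floor at the expected height (7.4 N, z = 0.0674). Releasing.

```bash
python3 -m creep '[[0,0,0,0,160],[0,0,0,0,150],[0,0,0,0,130],[0,0,0,0,100],[0,0,0,0,60],[0,0,0,0,30],[0,0,0,0,0],[0,0,0,0,0]]'
python3 -m creep '[[0,0,-0.005,0,0],[0,0,-0.015,0,0],[0,0,-0.025,0,0],[0,0,-0.03,0,0],[0,0,-0.03,0,0],[0,0,-0.025,0,0],[0,0,-0.015,0,0],[0,0,0,0,0],[0,0,0,0,0]]'
python3 w.py w6; python3 so.py w6
```

```text
t: 8.7
tool_pos: [0.4512, -0.0649, 0.0666]
orientation: [-3.142, -0.0, 0.0]
force: [-0.5, 0.0, 0.4]
opening: 0.0737
t: 9.45
tool_pos: [0.4519, -0.065, 0.2126]
orientation: [3.141, 0.0, 0.004]
force: [-0.7, -0.0, -0.1]
opening: 0.0926
red 2352 [80. 32.] z.110 [0.5842 0.0725] z.097 [0.5869 0.0794] z.026 [0.6015 0.1173]
red 1415 [124. 206.] z.110 [0.4582 0.0573] z.097 [0.4545 0.0635] z.026 [0.4345 0.0973]
yellow 2264 [400. 217.] z.110 [ 0.4495 -0.1634] z.097 [ 0.4454 -0.1684] z.026 [ 0.4229 -0.1953]
blue 3162 [278. 196.] z.110 [ 0.4667 -0.0657] z.097 [ 0.4635 -0.0657] z.026 [ 0.4458 -0.0658]
blue 1247 [486. 272.] z.110 [ 0.3999 -0.2419] z.097 [ 0.3933 -0.2508] z.026 [ 0.3572 -0.2993]
green 92 [ 22. 205.] z.110 [0.4594 0.1395] z.097 [0.4558 0.1498] z.026 [0.4361 0.2061]
9.45 [3.141 0.    0.004] [ 0.4519 -0.065   0.2126] 0.0926 [-0.7 -0.  -0.1]
```

View pics/w6o.png

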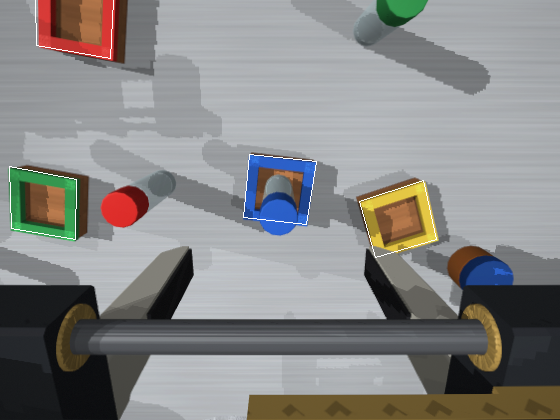

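The blue vial stands in its well, with its base at (277,190) inside the rim. Next is the red vial at (0.4545, 0.063).

```bash
python3 -m creep '[[0.0035,-0.012,0,0,0],[0,-0.025,0,0,0],[0,-0.03,0,0,0],[0,-0.03,0,0,0],[0,-0.02,0,0,0],[0,-0.01,0,0,0],[0,0,0,0,0],[0,0,0,0,0],[0,0,0,0,0],[0,0,0,0,0]]'; python3 w.py w7
python3 -m creep '[[0,0,0.015,0,0],[0,0,0.025,0,0],[0,0,0.03,0,0],[0,0,0.03,0,0],[0,0,0.025,0,0],[0,0,0.015,0,0],[0,0,0.01,0,0],[0,0,0.004,0,0],[0,0,0,0,0],[0,0,0,0,0],[0,0,0,0,0]]'
```

```text
t: 10.33
tool_pos: [0.4547, 0.061, 0.2113]
orientation: [3.141, -0.002, -0.001]
force: [0.1, 0.3, 1.2]
opening: 0.0928
red 2160 [214.  35.] z.110 [0.5846 0.1044] z.097 [0.5872 0.1067] z.026 [0.6011 0.1188]
red 1183 [276. 210.] z.110 [0.4582 0.0624] z.097 [0.4543 0.0625] z.026 [0.4332 0.063 ]
yellow 2753 [516. 221.] z.110 [ 0.4485 -0.1313] z.097 [ 0.4441 -0.141 ] z.026 [ 0.4204 -0.194 ]
yellow 382 [ 14. 278.] z.110 [0.3978 0.2856] z.097 [0.3909 0.297 ] z.026 [0.3532 0.3592]
blue 3527 [411. 200.] z.110 [ 0.4658 -0.0448] z.097 [ 0.4623 -0.0501] z.026 [ 0.4434 -0.0792]
green 170 [553.  12.] z.110 [ 0.5993 -0.1277] z.097 [ 0.6026 -0.1373] z.026 [ 0.6206 -0.1894]
10.3333 [ 3.141e+00 -2.000e-03 -1.000e-03] [0.4547 0.061  0.2113] 0.0928 [0.1 0.3 1.2]
t: 11.3
tool_pos: [0.456, 0.062, 0.0591]
orientation: [-3.142, 0.0, -0.004]
force: [-0.4, 0.3, 0.7]
opening: 0.093
```

```bash
python3 -m creep '[[0,0,0,0,150],[0,0,0,0,150],[0,0,0,0,150],[0,0,0,0,150],[0,0,0,0,150],[0,0,0,0,150],[0,0,0,0,255],[0,0,0,0,255],[0,0,0,0,255],[0,0,0,0,255],[0,0,0,0,255],[0,0,0,0,255]]' 15
python3 -m creep '[[0,0,-0.005,0,255],[0,0,-0.015,0,255],[0,0,-0.025,0,255],[0,0,-0.03,0,255],[0,0,-0.03,0,255],[0,0,-0.025,0,255],[0,0,-0.015,0,255],[0,0,-0.005,0,255],[0,0,0,0,255]]' 20
```

```text
t: 12.3
tool_pos: [0.4547, 0.0621, 0.0576]
orientation: [-3.142, 0.0, 0.0]
force: [0.6, -0.0, -0.4]
opening: 0.0298
t: 13.05
tool_pos: [0.4557, 0.0621, 0.2093]
orientation: [-3.142, 0.0, -0.005]
force: [-0.0, 0.6, -1.6]
opening: 0.0299
```

```bash
python3 -m creep '[[0.012,-0.004,0,0,255],[0.025,-0.009,0,0,255],[0.03,-0.011,0,0,255],[0.03,-0.011,0,0,255],[0.03,-0.011,0,0,255],[0.02,-0.007,0,0,255],[0.0125,-0.0035,0,0,255],[0.003,-0.001,0,0,255],[0,0,0,0,255],[0,0,0,0,255],[0,0,0,0,255],[0,0,0,0,255]]'; python3 w.py w8;  python3 so.py w8
```

```text
t: 14.05
tool_pos: [0.6165, 0.1193, 0.2077]
orientation: [3.142, -0.0, -0.0]
force: [0.5, 0.4, 0.9]
opening: 0.0299
red 2214 [279. 185.] z.110 [0.6409 0.1183] z.097 [0.638  0.1182] z.026 [0.6225 0.1181]
red 2036 [ 27. 275.] z.110 [0.5643 0.3288] z.097 [0.5575 0.3396] z.026 [0.5205 0.3985]
red 2882 [278. 298.] z.110 [0.5424 0.1187] z.097 [0.5345 0.1187] z.026 [0.4914 0.1186]
red 803 [278. 361.] z.110 [0.4777 0.119 ] z.097 [0.4665 0.119 ] z.026 [0.4052 0.119 ]
yellow 532 [523. 368.] z.110 [ 0.4695 -0.1059] z.097 [ 0.4578 -0.1174] z.026 [ 0.3942 -0.1805]
blue 244 [490. 386.] z.110 [ 0.4492 -0.079 ] z.097 [ 0.4366 -0.0892] z.026 [ 0.3673 -0.1448]
14.05 [ 3.142 -0.    -0.   ] [0.6165 0.1193 0.2077] 0.0299 [0.5 0.4 0.9]
```

View pics/w8o.png

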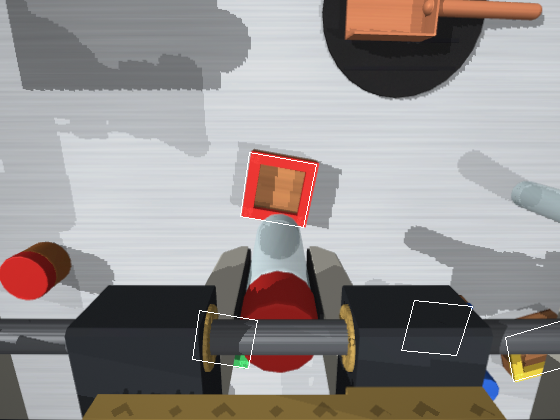

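The red stand at (279,185) lines up with its overlay and with the held vial. Lowering.

```bash
python3 -m creep '[[0,0,0.015,0,255],[0,0,0.025,0,255],[0,0,0.03,0,255],[0,0,0.03,0,255],[0,0,0.02,0,255],[0,0,0.01,0,255],[0,0,0.004,0,255],[0,0,0.002,0,255],[0,0,0,0,255],[0,0,0,0,255],[0,0,0,0,255]]'
python3 -m creep '[[0,0,0.001,0,255],[0,0,0.002,0,255],[0,0,0.001,0,255],[0,0,0.001,0,255],[0,0,0,0,255],[0,0,0,0,255]]'
```

```text
t: 15.02
tool_pos: [0.6186, 0.1198, 0.0736]
orientation: [-3.141, 0.0, -0.005]
force: [0.9, -0.2, -0.1]
opening: 0.0297
t: 15.52
tool_pos: [0.6175, 0.1197, 0.0676]
orientation: [-3.142, -0.0, -0.001]
force: [-2.0, -0.2, 6.4]
opening: 0.0299
```

```bash
python3 -m creep '[[0,0,0,0,160],[0,0,0,0,150],[0,0,0,0,130],[0,0,0,0,100],[0,0,0,0,60],[0,0,0,0,30],[0,0,0,0,0],[0,0,0,0,0]]'
python3 -m creep '[[0,0,-0.005,0,0],[0,0,-0.015,0,0],[0,0,-0.025,0,0],[0,0,-0.03,0,0],[0,0,-0.03,0,0],[0,0,-0.025,0,0],[0,0,-0.015,0,0],[0,0,0,0,0],[0,0,0,0,0]]'
python3 w.py w9; python3 so.py w9
```

```text
t: 16.18
tool_pos: [0.6173, 0.1196, 0.0666]
orientation: [-3.142, 0.0, 0.0]
force: [-0.1, -1.1, 0.1]
opening: 0.0738
t: 16.93
tool_pos: [0.6179, 0.1197, 0.2128]
orientation: [-3.141, -0.0, -0.004]
force: [0.3, -0.7, -0.5]
opening: 0.0928
red 3233 [279. 195.] z.110 [0.6332 0.1185] z.097 [0.63   0.1184] z.026 [0.6124 0.1182]
red 1522 [ 31. 270.] z.110 [0.5681 0.3289] z.097 [0.5616 0.3395] z.026 [0.5262 0.3971]
blue 106 [454. 305.] z.110 [ 0.534  -0.0345] z.097 [ 0.5257 -0.0422] z.026 [ 0.4809 -0.0845]
16.9333 [-3.141 -0.    -0.004] [0.6179 0.1197 0.2128] 0.0928 [ 0.3 -0.7 -0.5]
```

View pics/w9o.png

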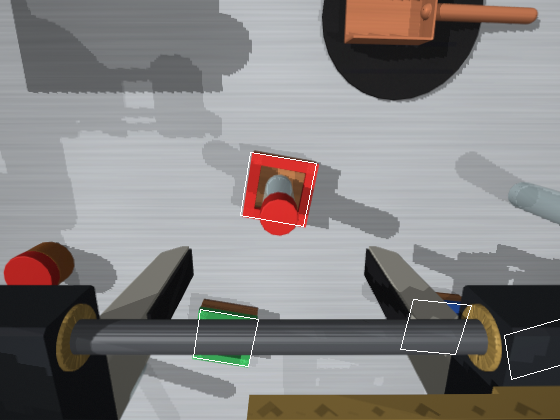

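The red vial stands in its well at (279,190). Next is the green vial.

```bash
python3 -m creep '[[0,0.012,0,0,0],[-0.001,0.027,0,0,0],[-0.001,0.034,0,0,0],[-0.001,0.036,0,0,0],[-0.001,0.036,0,0,0],[-0.001,0.036,0,0,0],[-0.001,0.034,0,0,0],[-0.001,0.028,0,0,0],[-0.001,0.02,0,0,0],[-0.001,0.01,0,0,0],[0,0,0,0,0],[0,0,0,0,0]]'; python3 -m creep '[[0,0,0,0,0],[0,0,0,0,0]]'; python3 w.py w10
```

```text
t: 17.98
tool_pos: [0.6076, -0.1533, 0.2104]
orientation: [-3.14, 0.002, 0.003]
force: [0.2, 0.4, 0.3]
opening: 0.093
t: 18.15
tool_pos: [0.6083, -0.1519, 0.2114]
orientation: [-3.141, -0.003, 0.001]
force: [-1.0, 0.3, 0.5]
opening: 0.0929
red 1951 [ 34. 182.] z.110 [0.634  0.0384] z.097 [0.6313 0.0481] z.026 [0.6164 0.1008]
yellow 141 [324. 316.] z.110 [ 0.5149 -0.1923] z.097 [ 0.5061 -0.1943] z.026 [ 0.4583 -0.2054]
yellow 604 [315. 362.] z.110 [ 0.4654 -0.1864] z.097 [ 0.4541 -0.1882] z.026 [ 0.3926 -0.1976]
blue 890 [207. 302.] z.110 [ 0.5281 -0.0904] z.097 [ 0.52   -0.0872] z.026 [ 0.4758 -0.0701]
blue 1133 [185. 374.] z.110 [ 0.4522 -0.0657] z.097 [ 0.4402 -0.0613] z.026 [ 0.375  -0.0374]
blue 665 [392. 385.] z.110 [ 0.4391 -0.26  ] z.097 [ 0.4265 -0.2654] z.026 [ 0.3576 -0.2952]
18.15 [-3.141e+00 -3.000e-03  1.000e-03] [ 0.6083 -0.1519  0.2114] 0.0929 [-1.   0.3  0.5]
```

Run:
```python
from fit import *
p=camera_params('wrist'); im=cv2.imread('pics/w10.png')[:,:,::-1].copy()
for A,c,_ in blobs(msk(im,'green'),200): print(A,c,onplane(p,c,.097),onplane(p,c,.104))
```

```text
1178 [279.1672326  210.60356537] [ 0.60720085 -0.1531035   0.097     ] [ 0.60929675 -0.15308007  0.104     ]
```

View pics/w10.png

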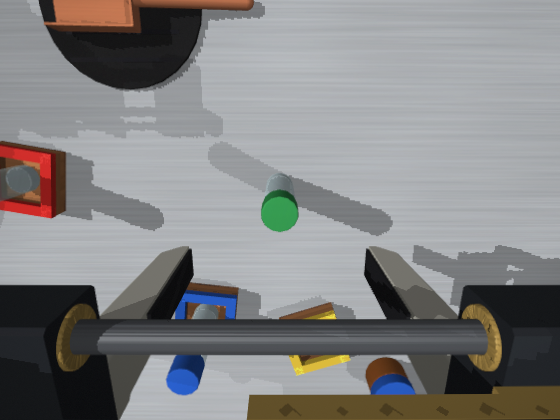

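The green cap is at (279,211), which puts the vial at (0.608, -0.153), centred between the fingers. Descending, gripping and lifting.

```bash
python3 -m creep '[[0,0,0.015,0,0],[0,0,0.025,0,0],[0,0,0.03,0,0],[0,0,0.03,0,0],[0,0,0.025,0,0],[0,0,0.015,0,0],[0,0,0.01,0,0],[0,0,0.004,0,0],[0,0,0,0,0],[0,0,0,0,0],[0,0,0,0,0]]'
python3 -m creep '[[0,0,0,0,150],[0,0,0,0,150],[0,0,0,0,150],[0,0,0,0,150],[0,0,0,0,150],[0,0,0,0,150],[0,0,0,0,255],[0,0,0,0,255],[0,0,0,0,255],[0,0,0,0,255],[0,0,0,0,255],[0,0,0,0,255]]' 15
```

```text
t: 19.12
tool_pos: [0.6095, -0.1536, 0.0595]
orientation: [3.141, 0.0, 0.004]
force: [0.3, 0.3, -0.1]
opening: 0.0928
t: 20.12
tool_pos: [0.6083, -0.1534, 0.0576]
orientation: [-3.142, -0.0, 0.0]
force: [-0.2, 0.0, 0.5]
opening: 0.0299
```

```bash
python3 -m creep '[[0,0,-0.005,0,255],[0,0,-0.015,0,255],[0,0,-0.025,0,255],[0,0,-0.03,0,255],[0,0,-0.03,0,255],[0,0,-0.025,0,255],[0,0,-0.015,0,255],[0,0,-0.005,0,255],[0,0,0,0,255]]' 20
python3 -m creep '[[-0.005,-0.01,0,0,255],[-0.012,-0.024,0,0,255],[-0.017,-0.034,0,0,255],[-0.018,-0.036,0,0,255],[-0.018,-0.036,0,0,255],[-0.018,-0.036,0,0,255],[-0.018,-0.036,0,0,255],[-0.018,-0.036,0,0,255],[-0.017,-0.034,0,0,255],[-0.014,-0.027,0,0,255],[-0.011,-0.018,0,0,255],[-0.005,-0.0095,0,0,255]]'
python3 -m creep '[[0,0,0,0,255],[0,0,0,0,255],[0,0,0,0,255],[0,0,0,0,255]]'; python3 w.py w11 >/dev/null;  python3 so.py w11
```

```text
t: 20.87
tool_pos: [0.6092, -0.1537, 0.2098]
orientation: [3.14, -0.0, 0.005]
force: [0.2, 0.6, -0.7]
opening: 0.0295
t: 21.87
tool_pos: [0.4341, 0.1852, 0.2054]
orientation: [3.141, 0.004, -0.006]
force: [-0.0, -0.5, -0.1]
opening: 0.0298
t: 22.2
tool_pos: [0.4377, 0.182, 0.2073]
orientation: [3.141, -0.002, -0.001]
force: [-0.5, -1.2, -0.8]
opening: 0.0296
```

View pics/w11o.png

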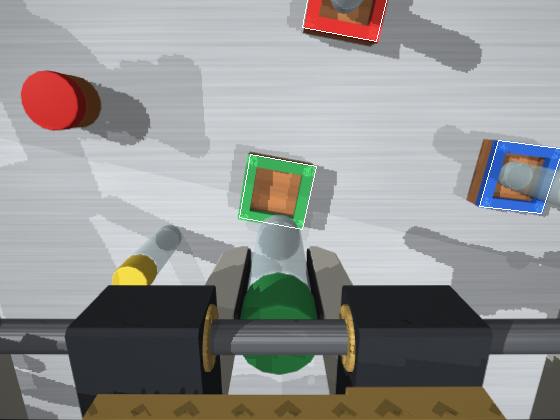

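The green stand at (277,190) matches its overlay. Lowering.

```bash
python3 -m creep '[[0,-0.0005,0.015,0,255],[0,0,0.025,0,255],[0,0,0.03,0,255],[0,0,0.03,0,255],[0,0,0.02,0,255],[0,0,0.01,0,255],[0,0,0.004,0,255],[0,0,0.002,0,255],[0,0,0,0,255],[0,0,0,0,255],[0,0,0,0,255]]'
python3 -m creep '[[0,0,0.001,0,255],[0,0,0.002,0,255],[0,0,0.001,0,255],[0,0,0.001,0,255],[0,0,0,0,255],[0,0,0,0,255]]'
```

```text
t: 23.17
tool_pos: [0.4385, 0.1839, 0.0732]
orientation: [-3.141, 0.0, -0.004]
force: [0.1, -1.0, -0.6]
opening: 0.0298
t: 23.67
tool_pos: [0.4376, 0.1837, 0.0675]
orientation: [-3.142, -0.0, -0.001]
force: [-3.3, -1.1, 7.4]
opening: 0.0301
```

```bash
python3 -m creep '[[0,0,0,0,160],[0,0,0,0,150],[0,0,0,0,130],[0,0,0,0,100],[0,0,0,0,60],[0,0,0,0,30],[0,0,0,0,0],[0,0,0,0,0]]'
python3 -m creep '[[0,0,-0.005,0,0],[0,0,-0.015,0,0],[0,0,-0.025,0,0],[0,0,-0.03,0,0],[0,0,-0.03,0,0],[0,0,-0.025,0,0],[0,0,-0.015,0,0],[0,0,0,0,0],[0,0,0,0,0]]'
python3 w.py w12|tail -1; python3 so.py w12
```

```text
t: 24.33
tool_pos: [0.4372, 0.1836, 0.0666]
orientation: [3.142, -0.0, -0.0]
force: [0.1, -0.6, -0.8]
opening: 0.0739
t: 25.08
tool_pos: [0.4379, 0.1838, 0.2126]
orientation: [-3.141, -0.0, -0.003]
force: [-0.4, 0.0, -0.7]
opening: 0.0926
25.0833 [-3.141e+00 -0.000e+00 -3.000e-03] [0.4379 0.1838 0.2126] 0.0926 [-0.4  0.  -0.7]
```

View pics/w12o.png

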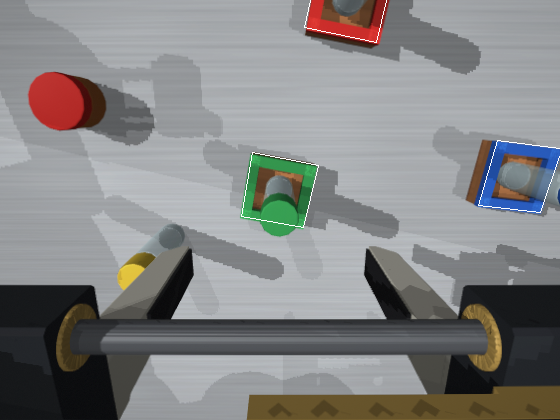

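The green vial stands in its well at (279,190). Next is the yellow vial at (0.3785, 0.307).

```bash
python3 -m creep '[[-0.006,-0.012,0,0,0],[-0.012,-0.025,0,0,0],[-0.014,-0.03,0,0,0],[-0.014,-0.03,0,0,0],[-0.009,-0.018,0,0,0],[-0.0035,-0.0085,0,0,0],[0,0,0,0,0],[0,0,0,0,0],[0,0,0,0,0],[0,0,0,0,0]]'; python3 w.py w13
```

```text
t: 25.97
tool_pos: [0.3793, 0.306, 0.2113]
orientation: [3.141, -0.002, -0.0]
force: [0.1, -0.0, 0.3]
opening: 0.0934
red 3112 [184.  30.] z.110 [0.5118 0.3706] z.097 [0.5145 0.3738] z.026 [0.5292 0.3918]
yellow 1177 [277. 210.] z.110 [0.3822 0.3068] z.097 [0.3783 0.3068] z.026 [0.3571 0.3071]
25.9667 [ 3.141e+00 -2.000e-03 -0.000e+00] [0.3793 0.306  0.2113] 0.0934 [ 0.1 -0.   0.3]
```

View pics/w13.png

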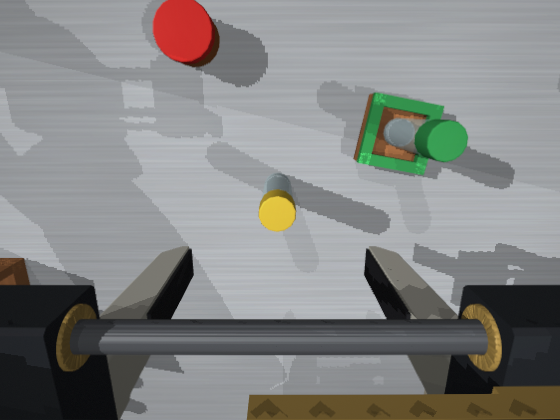

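The yellow cap at (277,210) is centred. Gripping it.

```bash
python3 -m creep '[[0,0,0.015,0,0],[0,0,0.025,0,0],[0,0,0.03,0,0],[0,0,0.03,0,0],[0,0,0.025,0,0],[0,0,0.015,0,0],[0,0,0.01,0,0],[0,0,0.004,0,0],[0,0,0,0,0],[0,0,0,0,0],[0,0,0,0,0]]'
python3 -m creep '[[0,0,0,0,150],[0,0,0,0,150],[0,0,0,0,150],[0,0,0,0,150],[0,0,0,0,150],[0,0,0,0,150],[0,0,0,0,255],[0,0,0,0,255],[0,0,0,0,255],[0,0,0,0,255],[0,0,0,0,255],[0,0,0,0,255]]' 15
python3 -m creep '[[0,0,-0.005,0,255],[0,0,-0.015,0,255],[0,0,-0.025,0,255],[0,0,-0.03,0,255],[0,0,-0.03,0,255],[0,0,-0.025,0,255],[0,0,-0.015,0,255],[0,0,-0.005,0,255],[0,0,0,0,255]]' 20
```

```text
t: 26.93
tool_pos: [0.3799, 0.3077, 0.0592]
orientation: [-3.14, 0.0, -0.003]
force: [0.3, -0.2, -0.3]
opening: 0.093
t: 27.93
tool_pos: [0.3787, 0.3071, 0.0576]
orientation: [3.142, 0.0, -0.0]
force: [0.0, -0.1, -0.8]
opening: 0.0297
t: 28.68
tool_pos: [0.3795, 0.3076, 0.2094]
orientation: [-3.14, -0.0, -0.004]
force: [-0.4, -0.3, -1.3]
opening: 0.0298
```

```bash
python3 -m creep '[[0.001,0.012,0,0,255],[0.002,0.025,0,0,255],[0.002,0.033,0,0,255],[0.003,0.035,0,0,255],[0.003,0.035,0,0,255],[0.003,0.035,0,0,255],[0.003,0.035,0,0,255],[0.003,0.035,0,0,255],[0.003,0.035,0,0,255],[0.003,0.035,0,0,255],[0.003,0.035,0,0,255],[0.003,0.035,0,0,255]]'
python3 -m creep '[[0.003,0.035,0,0,255],[0.0025,0.03,0,0,255],[0.001,0.025,0,0,255],[0.001,0.016,0,0,255],[0,0.009,0,0,255],[0,0,0,0,255],[0,0,0,0,255],[0,0,0,0,255],[0,0,0,0,255],[0,0,0,0,255]]'; python3 w.py w14 >/dev/null;  python3 so.py w14
```

```text
t: 29.68
tool_pos: [0.409, -0.0798, 0.2056]
orientation: [-3.141, 0.0, 0.005]
force: [0.1, 0.2, -0.4]
opening: 0.0302
t: 30.52
tool_pos: [0.4183, -0.192, 0.2076]
orientation: [-3.142, -0.002, -0.0]
force: [-1.0, 0.0, -2.0]
opening: 0.0298
```

View pics/w14o.png

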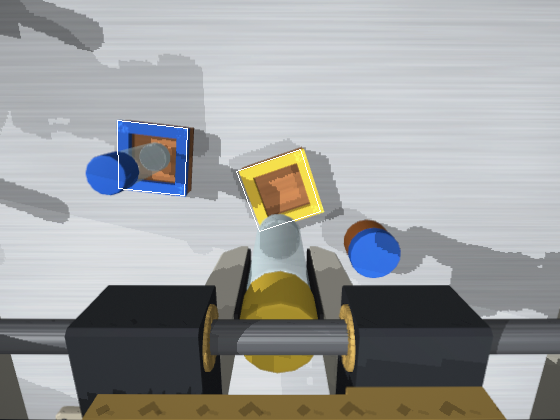

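The yellow stand at (280,190) matches its overlay, with the vial aligned. Lowering.

```bash
python3 -m creep '[[0,0.0005,0.015,0,255],[0,0,0.025,0,255],[0,0,0.03,0,255],[0,0,0.03,0,255],[0,0,0.02,0,255],[0,0,0.01,0,255],[0,0,0.004,0,255],[0,0,0.002,0,255],[0,0,0,0,255],[0,0,0,0,255],[0,0,0,0,255]]'
python3 -m creep '[[0,0,0.001,0,255],[0,0,0.002,0,255],[0,0,0.001,0,255],[0,0,0.001,0,255],[0,0,0,0,255],[0,0,0,0,255]]'
```

```text
t: 31.48
tool_pos: [0.4193, -0.194, 0.0731]
orientation: [3.14, 0.0, 0.003]
force: [-0.0, 0.1, -0.7]
opening: 0.0295
t: 31.98
tool_pos: [0.4186, -0.1935, 0.0675]
orientation: [3.141, 0.0, 0.001]
force: [-2.1, 2.5, 7.7]
opening: 0.0298
```

```bash
python3 -m creep '[[0,0,0,0,160],[0,0,0,0,150],[0,0,0,0,130],[0,0,0,0,100],[0,0,0,0,60],[0,0,0,0,30],[0,0,0,0,0],[0,0,0,0,0]]'
python3 -m creep '[[0,0,-0.005,0,0],[0,0,-0.015,0,0],[0,0,-0.025,0,0],[0,0,-0.03,0,0],[0,0,-0.03,0,0],[0,0,-0.03,0,0],[0,0,-0.03,0,0],[0,0,-0.02,0,0],[0,0,0,0,0],[0,0,0,0,0],[0,0,0,0,0],[0,0,0,0,0]]'
python3 w.py w15|tail -1; python3 so.py w15; python3 w.py s15 scene >/dev/null; python3 w.py sd15 side >/dev/null
python3 - <<'E'
from fit import *
S={'red':(.617,.120),'yellow':(.418,-.193),'blue':(.451,-.0655),'green':(.436,.183)}
for n,f in(("scene","s15"),("side","sd15"),("wrist","w15")):
    im=cv2.imread(f"pics/{f}.png")[:,:,::-1].copy(); p=camera_params(n)
    for c,(x,y) in S.items():
        try:
            h=silhouettes(n,'vial_'+c)
            out=[]
            for r in h[:1]:
                m=hullc(cv2.convexHull(np.argwhere(r['region'])[:,::-1].astype(np.float32)).reshape(-1,2))[0]
                # whole visible part from z=0.026-ish to 0.12: compare with predicted model centroid
                pr=hullc(proj(p,cyl(x,y,.015,.02,.12)))[0]
                out.append((round(r['confidence'],2),m.round(1).tolist(),'pred',pr.round(1).tolist()))
            print(n,c,out)
        except Exception as e: print(n,c,e)
    for j,pos in(('jar_red',(.526,.388)),('jar_blue',(.360,-.291))):
        r=tip_of(n,j)
        if r: print(n,j,round(r[0]['confidence'],2),onplane(p,r[0]['pixel'],0)[:2].round(3))
E
```

```text
t: 32.65
tool_pos: [0.4182, -0.1934, 0.0666]
orientation: [-3.142, 0.0, 0.0]
force: [0.0, -0.1, -0.4]
opening: 0.0735
t: 33.65
tool_pos: [0.4175, -0.1929, 0.2501]
orientation: [-3.14, -0.0, 0.003]
force: [0.8, -0.1, -0.2]
opening: 0.0927
33.65 [-3.14e+00 -0.00e+00  3.00e-03] [ 0.4175 -0.1929  0.2501] 0.0927 [ 0.8 -0.1 -0.2]
scene red [(0.88, [305.0, 256.5], 'pred', [305.5, 256.7])]
scene yellow [(0.96, [213.9, 123.9], 'pred', [214.3, 123.4])]
scene blue [(0.68, [258.5, 156.1], 'pred', [258.8, 154.6])]
scene green [(0.75, [375.9, 195.5], 'pred', [376.4, 194.2])]
scene jar_red 0.86 [0.53  0.386]
scene jar_blue 0.88 [ 0.354 -0.29 ]
side red [(0.77, [205.6, 225.3], 'pred', [205.1, 224.6])]
side yellow [(0.71, [315.4, 155.9], 'pred', [314.7, 155.9])]
side blue [(0.98, [295.3, 184.7], 'pred', [294.5, 183.5])]
side green [(0.65, [207.7, 244.4], 'pred', [282.7, 258.2])]
side jar_blue 0.82 [ 0.358 -0.287]
wrist red []
wrist yellow [(0.82, [279.0, 193.2], 'pred', [277.4, 195.4])]
wrist blue []
wrist green []
wrist jar_blue 0.79 [ 0.357 -0.289]
```

View pics/w15o.png

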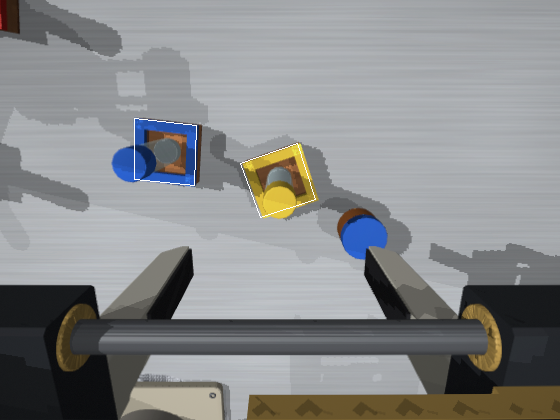

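View pics/s15.png

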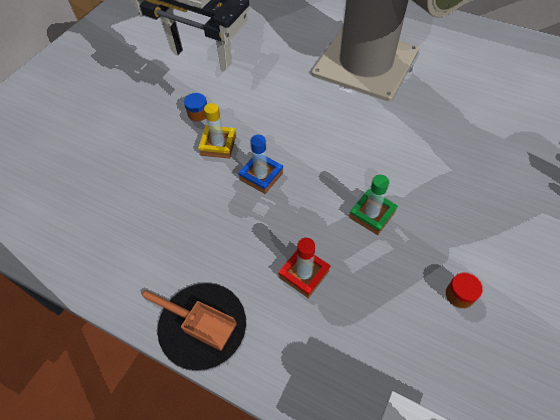

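View pics/sd15.png

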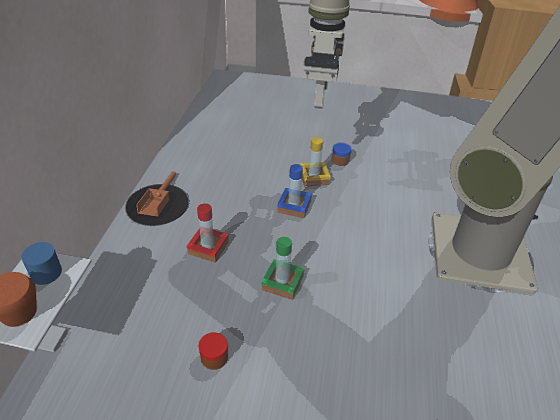

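All three views show the four vials upright in their own wells, the jars where they began, and the gripper clear above. The one bad match is the side network's "green" at (207.7,244.4), which is the red vial. The green vial is plainly at about (283,258), as predicted. Handing in.

```bash
python3 -c "
from plant import *
s=read_state(); print(s['t'],abs(s['dq']).max()); print(close_job())"
```

```text
34.7 0.002627329385769865
the job is handed in; nothing more can be done
None
```

I put the blue, red, green and yellow vials, in that order, into the wells of their own colour. I lowered each one until it touched the well floor (6–8 N, tool height 10 mm above where I gripped it), then released it. I handed the job in at 34.7 s with the arm still and the gripper about 25 cm up, clear of everything.

**Vials:** in the last pictures all four stand upright in the right wells. Silhouettes fall within about 1–3 px of where a centred vial should appear.

**Jars:** the blue jar measures within about 6 mm of its starting place in all three cameras. The red jar is within about 4 mm in the scene camera. The side network did not report it, but it is plainly in place in that picture.

**Check that disagreed:** the side-camera network's match for the green vial was actually the red one. The pictures themselves and the scene-camera match show the green vial in its well.

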